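Touch off a bearing housing with three work stops

TASK

The cast-iron bearing housing on the fixture plate is already lined up for drilling. Slide each of the three work stops up to it by its tab until the nose just bears on the housing edge, with a light touch and without shifting the housing, and leave all three stops set there. Leave everything else on the bench as it lies.

Things in the scene. Friction and masses are not known exactly. Their poses are not given: they have to be found in the camera images.
- fixture: aluminium plate, 300 x 300 x 20 mm, bolted down. Origin on the bench under the housing's nominal middle; the plate spans -105 to +195 mm in its x and y. Two stops on its +y side (at x = +40 and -40 mm, advancing to -y), one on its +x side (y = 0, advancing to -x); their fixed keepers are 26 mm high, 87 to 117 mm from the origin.
- housing: square flange bearing housing, grey cast iron, 2.6 kg, loose on the plate (a level push of 10 to 15 N slides or turns it). Flange nominally 130 x 130 x 15 mm, round hub, 55 mm high in all. Origin mid-underside, axes square to the flange; within 6 mm and 0.05 rad of the plate's. The edges are raw cast, up to 1.5 mm off their nominal +-65 mm: feel for them. Over 12 N marks them.
- side_stop_far_tab (a point): side stop, the one farther along the plate's +x: steel bar in a keeper, round nose (14 mm diameter) in front, upright push tab at the rear (28 wide, 10 thick, top 53 mm above the plate's face). Point: middle of the tab's rear face, 30 mm above the plate's face, 76 mm behind the nose; x = advance, z up. Drag of about 3 N, which also holds it where left; 30 mm free behind the tab.
- side_stop_near_tab (a point): side stop, the one nearer the plate's -x: steel bar in a keeper, round nose (14 mm diameter) in front, upright push tab at the rear (28 wide, 10 thick, top 53 mm above the plate's face). Point: middle of the tab's rear face, 30 mm above the plate's face, 76 mm behind the nose; x = advance, z up. Drag of about 3 N, which also holds it where left; 30 mm free behind the tab.
- end_stop_tab (a point): end stop, the single one on the plate's +x side: steel bar in a keeper, round nose (14 mm diameter) in front, upright push tab at the rear (28 wide, 10 thick, top 53 mm above the plate's face). Point: middle of the tab's rear face, 30 mm above the plate's face, 76 mm behind the nose; x = advance, z up. Drag of about 3 N, which also holds it where left; 30 mm free behind the tab.
- side_stop_far_nose (a point): the foremost point of the farther side stop's nose, 10.5 mm above the plate's upper face; axes as for the tab. It must come to bear on the housing's +y edge.
- side_stop_near_nose (a point): the foremost point of the nearer side stop's nose, 10.5 mm above the plate's upper face; axes as for the tab. It must come to bear on the housing's +y edge.
- end_stop_nose (a point): the foremost point of the end stop's nose, 10.5 mm above the plate's upper face; axes as for the tab. It must come to bear on the housing's +x edge.
- housing_corner (a point): mark on the top of the housing's flange at its (-55, -55) mm corner, to see if it has shifted
- housing_corner2 (a point): mark on the top of the housing's flange at its (+55, +55) mm corner, to see if it has shifted
- nut: bystander: steel hexagon nut, 30 mm across, 16 mm high, on the plate. Origin under its middle
- socket: bystander: steel wrench socket standing on the plate, 32 mm diameter, 38 mm high. Origin under its middle
- bolt: bystander: hexagon bolt standing on its head on the plate, 24 mm across, 50 mm high. Origin under its middle
- wrench: bystander: steel wrench, 240 mm long, flat on the bench, right of the plate
- screwdriver: bystander: screwdriver, 220 mm long, on the bench, left of the plate
- oiler: bystander: copper pump oil can, 90 mm diameter, 190 mm high with its spout, right of the plate. Origin under its middle
- bearing: bystander: spare ball bearing, 80 mm diameter, 18 mm high, flat on the bench, left of the plate. Origin under its middle
Mind the look-alikes: they are no part of the job. Several things have the shape of the housing; the one meant has the colours described above.

How it is judged:
By the outcome, as a careful person would: the job done as asked, in the order asked, and still so for the second after the job is handed in, with the robot touching nothing.
It also fails if it takes over 61 s, if anything falls off the work surface, if the arm or the gripper's body presses on something with over 40 N, if the wrist force passes 120 N, or if a joint passes its speed limit or range.

ROBOT

A 6-joint arm with a two-finger parallel gripper is mounted at the origin on the work surface. World frame = base frame: x ahead of the robot, y to its left, z up, the work surface at z = 0. Lengths are in m, angles in rad, forces in N, time in s.
With the tool pointing down it reaches from about 0.35 to 0.85 m from the base axis. Payload 8.1 kg.
Tool frame: the origin (TCP) lies at the centre of the arm's flange, where the gripper is bolted on; the fingertips stand 186 mm ahead of it and the grasp point (between the pads) lies 167 mm ahead of it (robot.grasp_offset is the distance from the TCP to the grasp point, in m); z points along the fingers, y is the line along which they close (so a half turn about z gives the same grasp; the last joint's range is limited). The gripper opens to 93 mm and grips with 3 to 60 N. Pads are 15 mm wide; open, the fingers measure 128 mm over their backs; the gripper's body (75 mm by 188 mm) begins 65 mm behind the grasp point.
Start: joints at [-1.196, 0.13, 1.488, -0, 1.523, -0.085], TCP at [0.266, -0.538, 0.405] pointing down, gripper open.
Joint ranges: [-2.96, 2.96], [-0.89, 2.26], [0.02, 2.5], [-1.34, 4.48], [0, 2.73], [-2.66, 2.66]. Speed limits (rad/s): [2.39, 2.39, 2.79, 3.14, 3.14, 3.14].

INTERFACE

Orientations are given as a rotation vector (axis times angle).
In Python, from plant import robot gives the robot as it stands.
- The arm moves only by the tool drive_tool, never from a script. Its argument "moves" is one flat list of numbers, 7 for each row, row after row: the finger opening in mm, from 0 to 93, then the shift along the tool's x, y, z in mm, then the turn, a rotation vector about the tool's x, y, z in degrees. A call has 1 to 8 rows; each row shifts and turns the commanded pose from where the row before left it, along the tool's axes as they then stand; what a row does not reach is not made up. A row lasts 1/10 s, in which the tool goes at most 50 mm and 8.59 degrees, less where a joint would pass 70% of its speed; a pose out of reach is approached as far as the arm can. A call is refused whole if a number of a shift passes 50 or a number of a turn 8.59, either way. A call with a gripper value outside its range is refused whole. The fingers move at their own pace and stop on an object; "grip_force" is the grip in N (left out, the last holds). Time passes only in rows, so rows that do not move let the fingers close. It gives the time, the measured TCP pose, the force, the opening and the grip force at its end, in the units of the state.
- robot.read_state(): the state, without advancing time (a new reading comes with each control period).
- robot.read_camera(name): name is "side" or "top"; returns a dict with "color" (400x640x3 uint8, red, green, blue), "depth" (400x640 float32, m along the optical axis (not along the pixel's ray), 0 where there is no reading), "mtx" (3x3 intrinsics, pixels), "R" (3x3) and "t" (3): a world point X has camera coordinates R X + t. Camera axes: x right, y down, z forward; pixel columns grow to the right and rows downward; lengths in m; the calibration is good to about 2 mm. A picture is of the moment at which its call begins.
- robot.close_job(): hands the job in; it is judged then, once.
The state is a dict: "t": time; "q": joint angles; "dq": joint speeds; "joint_torque": joint torques, N m; "tool_pos": TCP position; "orientation": TCP orientation; "force": force on the tool from outside, world axes, zero at the start; "wrist_torque": the same for the moment, N m; "opening": finger opening in m; "gripper_force": force on a finger pad.
Only numpy, scipy, OpenCV 4.12 (cv2) and the standard library are available. Lean on these libraries where they do the work, as an engineer would, in place of code of your own. Each camera call takes 0.05 s, during which the arm holds its last target. There are 200 camera calls.

## Working session

There is one attempt and no reset: what is moved stays moved. The work goes in short steps, Python scripts to look and compute and a tool call to move; the robot and the scene stay as the last step left them, time stands still between calls to the robot, and variables do not carry over. Pictures are saved under pics/ and viewed, at most 10 in all, crops included, and the job is handed in when it is done.

Besides the shell and the picture viewer there is one more tool, called after "Emit:" as a command line: name --argument value ..., lists and objects as JSON in quotes. drive_tool: Moves the arm, as the interface text tells. Its arguments: {"type":"object","properties":{"moves":{"type":"array","items":{"type":"number"}},"grip_force":{"type":"number"}},"required":["moves"]}

```bash
ls; mkdir -p pics; python3 - <<'E'
from plant import robot
import cv2,numpy as np
s=robot.read_state();print(s)
for n in("top","side"):
    c=robot.read_camera(n);np.savez(f"{n}0.npz",**c)
    cv2.imwrite(f"pics/{n}0.png",c["color"][:,:,::-1]);print(n,c["mtx"],c["R"],c["t"])
E
```

```text
pics
{'t': 0.0, 'q': array([-1.19638550e+00,  1.31152792e-01,  1.48925411e+00,  5.72187452e-05,
        1.52295663e+00, -8.54239088e-02]), 'dq': array([ 0.00060046, -0.00042941,  0.00034555, -0.00090892,  0.00219089,
        0.00052552]), 'joint_torque': array([-1.48971944e-04, -5.59847367e+01, -4.91757023e+01,  7.66840624e-02,
        3.58796166e-02, -1.85008685e-04]), 'tool_pos': array([ 0.26621831, -0.53746679,  0.40370595]), 'orientation': array([-3.05720902e+00, -7.15554243e-01,  3.11527848e-04]), 'force': array([ 0.6554216 ,  0.00631261, -0.46236514]), 'wrist_torque': array([-0.01868763,  0.04497542, -0.01020135]), 'gripper_force': 0.0, 'opening': 0.09273797846502405}
top [[411.34403749   0.         311.18073616]
 [  0.         411.34403749 205.61418514]
 [  0.           0.           1.        ]] [[ 0.00356827 -0.99994775  0.00957893]
 [-0.98798376 -0.00500537 -0.15447663]
 [ 0.15451651 -0.00891261 -0.98795001]] [-0.01281182  0.52861971  1.25988411]
side [[372.66234592   0.         319.18295762]
 [  0.         372.66234592 193.71797137]
 [  0.           0.           1.        ]] [[-0.79403619 -0.60780168  0.0091462 ]
 [-0.45512823  0.58447407 -0.67175022]
 [ 0.40294519 -0.53755668 -0.74072126]] [0.41235739 0.2624772  0.89473159]
```

View pics/top0.png

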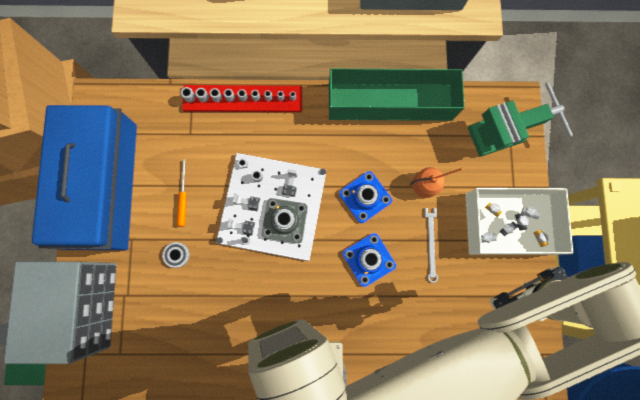

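View pics/side0.png

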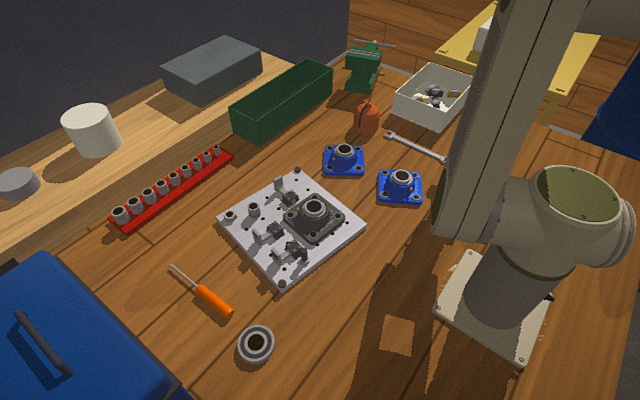

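Top view: the plate has corners near (236,153), (326,170), (310,260) and (216,243), with the grey housing at about (285,220). The side stops are at about (240,202) and (236,230), the end stop at (288,183). I'll measure the plate and zoom in.

```bash
cat > h.py <<'E'
import numpy as np,cv2
def ray(c,uv,z):
    uv=np.atleast_2d(np.asarray(uv,float)); d=np.c_[uv,np.ones(len(uv))]@np.linalg.inv(c["mtx"]).T@c["R"]
    o=-c["R"].T@c["t"]; return o+d*((z-o[2])/d[:,2])[:,None]
def proj(c,X):
    p=(np.atleast_2d(X)@c["R"].T+c["t"])@c["mtx"].T; return p[:,:2]/p[:,2:]
def cloud(c):
    d=c["depth"];v,u=np.indices(d.shape);P=np.stack([(u-c["mtx"][0,2])/c["mtx"][0,0]*d,(v-c["mtx"][1,2])/c["mtx"][1,1]*d,d],-1)
    return (P-c["t"])@c["R"]
E
python3 - <<'E'
from h import *
c=dict(np.load("top0.npz"));s=dict(np.load("side0.npz"))
im=c["color"].astype(int)
for n,c_,box in(("top",c,(200,140,340,275)),("side",s,(200,160,380,300))):
    x0,y0,x1,y1=box
    cr=cv2.resize(c_["color"][y0:y1,x0:x1,::-1],None,fx=4,fy=4,interpolation=cv2.INTER_CUBIC);cv2.imwrite(f"pics/{n}crop.png",cr)
# plate by light colour, face z=0.02
for n,c_ in(("top",c),("side",s)):
    P=cloud(c_);g=c_["color"].astype(int)
    m=((g.max(2)-g.min(2)<35)&(g.min(2)>110)&(abs(P[...,2]-.02)<.012)).astype(np.uint8)
    k,l,st,ce=cv2.connectedComponentsWithStats(m)
    for i in sorted(range(1,k),key=lambda i:-st[i,4])[:1]:
        vu=np.argwhere(l==i)[:,::-1]
        W=ray(c_,vu,.02)[:,:2].astype(np.float32)
        r=cv2.minAreaRect(W);print(n,st[i],r,cv2.boxPoints(r))
        print("depth z median",np.median(P[l==i][:,2]))
E
```

```text
top [ 218  153  108  108 5851] ((0.5320271253585815, 0.11528247594833374), (0.29922839999198914, 0.2989465892314911), 79.4226303100586) [[ 0.35763004 -0.00435169]
 [ 0.6514969  -0.05922725]
 [ 0.70642424  0.23491664]
 [ 0.41255736  0.2897922 ]]
depth z median 0.0203148619902548
side [ 283  170   84  108 2007] ((0.5280080437660217, 0.0899476706981659), (0.25127974152565, 0.29933589696884155), 79.33275604248047) [[ 0.35767    -0.00581674]
 [ 0.651833   -0.06122525]
 [ 0.6983461   0.18571207]
 [ 0.4041831   0.24112059]]
depth z median 0.0216296032128771
```

View pics/topcrop.png

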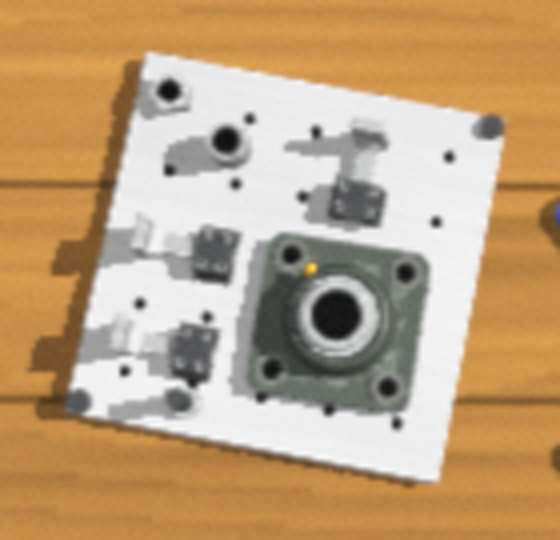

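View pics/sidecrop.png

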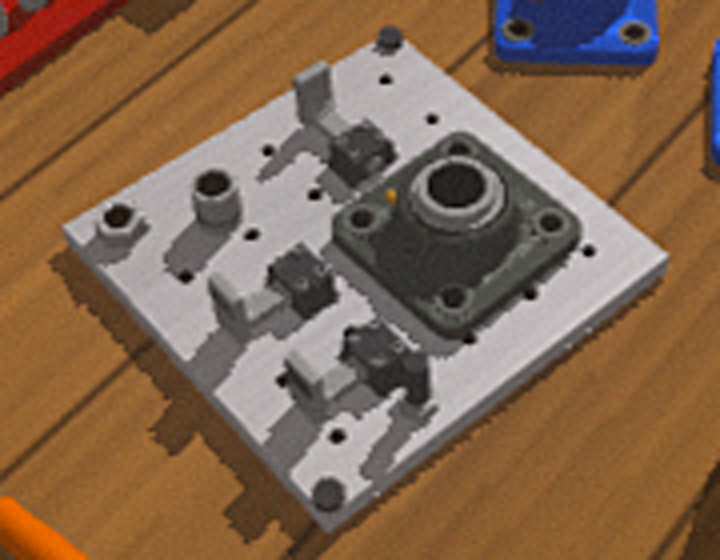

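The crops show the grey housing with an orange dot, three light tabs behind dark keepers, and the bolt standing beside the near side stop's keeper (top crop (180,400)). Next I'll measure the tabs, housing edges and bystanders in the plate frame.

```bash
cat >> h.py <<'E'
A=np.deg2rad(-10.6);Rp=np.array([[np.cos(A),-np.sin(A)],[np.sin(A),np.cos(A)]])
O=np.array([.532,.1153])-Rp@[.045,.045]
top=lambda P:(P[...,:2]-O)@Rp   # world -> plate xy
E
python3 - <<'E'
from h import *
print("O",O)
c=dict(np.load("top0.npz"));s=dict(np.load("side0.npz"))
for n,k in(("top",c),("side",s)):
    P=cloud(k);q=top(P)*1e3;z=P[...,2]*1e3;ok=k["depth"]>0
    def rep(t,x0,x1,y0,y1,z0,z1):
        m=ok&(q[...,0]>x0)&(q[...,0]<x1)&(q[...,1]>y0)&(q[...,1]<y1)&(z>z0)&(z<z1)
        if m.sum()<3: print(n,t,m.sum());return
        print(n,t,m.sum(),"x",np.percentile(q[m][:,0],[3,50,97]).round(1),"y",np.percentile(q[m][:,1],[3,50,97]).round(1),"z",np.percentile(z[m],[50,98]).round(1))
    rep("far tab",15,65,118,190,52,85);rep("near tab",-65,-15,118,190,52,85);rep("end tab",118,190,-40,40,52,85)
    rep("bolt",-105,-56,60,195,40,85);rep("flange",-75,75,-75,75,30,38)
    rep("socket",90,195,60,195,45,70);rep("tall sq",-105,195,120,195,50,85)
    # flange edges: dark-green colour pixels cast on z=.035
    g=k["color"].astype(int);m=(abs(z-35)<4)&(abs(q[...,0])<80)&(abs(q[...,1])<80)&(g.max(2)<125)
    W=ray(k,np.argwhere(m)[:,::-1],.035);r=cv2.minAreaRect((top(W)*1e3).astype(np.float32));print(n,"flange rect",r)
E
```

```text
O [0.4794901  0.07934572]
top far tab 40 x [27.  39.6 51.7] y [152.5 155.7 161.7] z [72.3 76.7]
top near tab 40 x [-52.2 -39.9 -27.8] y [151.5 155.7 161.8] z [70.6 75.6]
top end tab 40 x [151.1 154.4 161.5] y [-13.6  -1.2  12.3] z [71.3 75.7]
top bolt 34 x [-87.3 -79.2 -56.2] y [ 92.1  99.5 109.1] z [67.9 75.6]
top flange 823 x [-56.9   0.3  67. ] y [-68.   -7.1  58.4] z [35.1 37.9]
top socket 85 x [112.1 125.3 139.6] y [ 93.9 107.9 121.1] z [58.1 63.8]
top tall sq 88 x [-50.8  28.8 127.8] y [121.1 154.9 161.8] z [70.6 76.4]
top flange rect ((3.142974853515625, -2.8372039794921875), (125.55305480957031, 126.93645477294922), 1.8884938955307007)
side far tab 72 x [26.2 36.5 54.2] y [151.3 158.1 161.7] z [71.2 75.9]
side near tab 83 x [-53.4 -42.4 -27. ] y [150.4 157.9 160.6] z [71.7 75.8]
side end tab 67 x [149.9 152.9 160.8] y [-14.2  -0.2  11.8] z [69.2 75.3]
side bolt 85 x [-87.  -82.1 -56.3] y [ 93.3 103.  108.8] z [62.6 73.4]
side flange 735 x [-59.5 -20.1  67.7] y [-70.3  17.9  58.6] z [36.3 37.9]
side socket 119 x [111.2 121.5 139.1] y [ 93.5 108.8 121.5] z [59.1 62.7]
side tall sq 170 x [-52.7 -26.3 124.6] y [121.6 157.8 161.4] z [70.4 75.9]
side flange rect ((4.118293762207031, -5.583122253417969), (132.68165588378906, 133.13792419433594), 1.9238821268081665)
```

Emit:
drive_tool --moves '[0,33,-32,0,0,0,0,0,34,-32,0,0,0,0,0,34,-32,0,0,0,0,0,34,-32,0,0,0,0,0,34,-32,0,0,0,0,0,34,-32,0,0,0,0,0,34,-32,0,0,0,0,0,34,-32,0,0,0,0]' --grip_force 20

```text
t: 0.9
tool_pos: [0.3956, -0.1862, 0.4045]
orientation: [-3.059, -0.715, 0.0]
force: [1.6, 0.4, -0.1]
opening: 0.0335
gripper_force: 0.0
```

Emit:
drive_tool --moves '[0,34,-32,0,0,0,0,0,34,-32,0,0,0,0,0,34,-32,0,0,0,0,0,34,-32,0,0,0,0,0,34,-32,0,0,0,0,0,34,-32,0,0,0,0,0,34,-32,0,0,0,0,0,34,-32,0,0,0,0]'

```text
t: 1.7
tool_pos: [0.5258, 0.1642, 0.4043]
orientation: [3.059, 0.716, -0.001]
force: [0.9, -0.9, -0.2]
opening: 0.0002
gripper_force: 0.0
```

Emit:
drive_tool --moves '[0,34,-33,0,0,0,0,0,0,0,0,0,0,-8,0,0,0,0,0,0,-8,0,0,0,0,0,0,-8,0,0,0,0,0,0,-8,0,0,0,0,0,0,-8,0,0,0,0,0,0,-8,0,0,0,0,0,0,-5]'

```text
t: 2.5
tool_pos: [0.5414, 0.2068, 0.4041]
orientation: [-2.412, -2.012, 0.002]
force: [-0.4, -0.2, -0.4]
opening: 0.0003
gripper_force: 0.0
```

Emit:
drive_tool --moves '[0,44,3,0,0,0,0,0,0,0,44,0,0,0,0,0,0,44,0,0,0,0,0,0,44,0,0,0,0,0,0,44,0,0,0,0,0,0,0,0,0,0,0,0,0,0,0,0,0,0,0,0,0,0,0,0]'

```text
t: 3.3
tool_pos: [0.5539, 0.2499, 0.2319]
orientation: [2.417, 2.005, 0.006]
force: [-0.4, 0.7, 0.5]
opening: 0.0004
gripper_force: 0.0
```

```bash
cat > st.py <<'E'
from plant import robot
from h import *
s=robot.read_state();f=s["force"];p=s["tool_pos"]
from scipy.spatial.transform import Rotation as R
M=R.from_rotvec(s["orientation"]).as_matrix()
print("t",round(s["t"],2),"plate mm",(top(p[None])[0]*1e3).round(1),"z",p[2].round(4),"tool F",(M.T@f).round(2),"yaw",np.degrees(np.arctan2(M[1,0],M[0,0])).round(2),"tip off",(M[:2,2]*186).round(1))
E
python3 st.py; python3 -c "
from plant import robot;import cv2
from h import *
for n,(x0,y0,x1,y1) in dict(side=(200,140,360,280)).items():
    c=robot.read_camera(n);cv2.imwrite('pics/s1.png',cv2.resize(c['color'][y0:y1,x0:x1,::-1],None,fx=4,fy=4,interpolation=2))
"
```

```text
t 3.3 plate mm [ 41.8 181.3] z 0.2319 tool F [ 0.58 -0.56 -0.51] yaw 79.34 tip off [0.7 0.3]
```

View pics/s1.png

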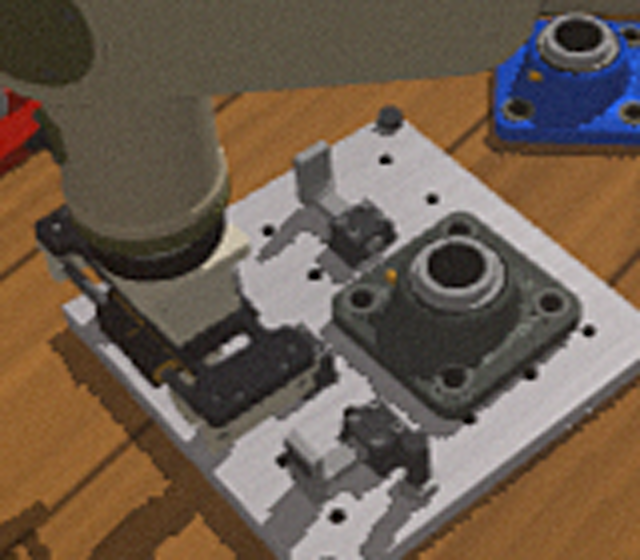

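Emit:
drive_tool --moves '[0,-3,0,0,0,0,0,0,-3,0,0,0,0,0,0,-2,0,0,0,0,0,0,-2,0,0,0,0,0,0,-2,0,0,0,0,0]'

```text
t: 3.85
tool_pos: [0.5505, 0.2378, 0.2292]
orientation: [-2.418, -2.005, -0.002]
force: [0.3, 2.6, 1.8]
opening: 0.0004
gripper_force: 1.5
```

Emit:
drive_tool --moves '[0,-2,0,0,0,0,0,0,-2,0,0,0,0,0,0,-2,0,0,0,0,0]'

```text
t: 4.15
tool_pos: [0.5494, 0.2318, 0.229]
orientation: [2.418, 2.006, 0.001]
force: [1.1, 3.0, 2.9]
opening: 0.0004
gripper_force: 1.5
```

```bash
python3 st.py
```

```text
t 4.15 plate mm [ 40.7 162.7] z 0.229 tool F [ 3.14  0.5  -2.89] yaw 79.35 tip off [0.1 0.1]
```

Emit:
drive_tool --moves '[0,-2,0,0,0,0,0,0,-2,0,0,0,0,0,0,-2,0,0,0,0,0,0,-2,0,0,0,0,0]'

```text
t: 4.55
tool_pos: [0.5478, 0.2237, 0.2288]
orientation: [2.418, 2.005, 0.0]
force: [1.4, 3.6, 1.7]
opening: 0.0007
gripper_force: 1.5
```

Emit:
drive_tool --moves '[0,-1,0,0,0,0,0,0,-1,0,0,0,0,0,0,-1,0,0,0,0,0]'

```text
t: 4.85
tool_pos: [0.5473, 0.2209, 0.2287]
orientation: [2.418, 2.005, 0.0]
force: [1.9, 3.1, 2.3]
opening: 0.0001
gripper_force: 1.5
```

```bash
python3 st.py
```

```text
t 4.85 plate mm [ 40.6 151.6] z 0.2287 tool F [ 3.38  1.31 -2.28] yaw 79.34 tip off [ 0. -0.]
```

Emit:
drive_tool --moves '[0,-0.5,0,0,0,0,0,0,-0.5,0,0,0,0,0,0,-0.5,0,0,0,0,0,0,0,0,0,0,0,0]'

```text
t: 5.25
tool_pos: [0.5469, 0.2194, 0.2287]
orientation: [2.418, 2.006, -0.0]
force: [2.6, 1.8, 1.8]
opening: 0.0007
gripper_force: 1.3
```

Emit:
drive_tool --moves '[0,-0.5,0,0,0,0,0,0,-0.5,0,0,0,0,0,0,0,0,0,0,0,0]'

```text
t: 5.55
tool_pos: [0.5467, 0.2184, 0.2287]
orientation: [-2.418, -2.006, 0.0]
force: [2.5, 1.2, 1.4]
opening: 0.0006
gripper_force: 1.3
```

Emit:
drive_tool --moves '[0,-0.5,0,0,0,0,0,0,-0.5,0,0,0,0,0]'

```text
t: 5.75
tool_pos: [0.5466, 0.2175, 0.2287]
orientation: [-2.418, -2.006, 0.0]
force: [1.9, 3.0, 1.1]
opening: 0.0003
gripper_force: 1.5
```

Emit:
drive_tool --moves '[0,-0.5,0,0,0,0,0,0,-0.5,0,0,0,0,0]'

```text
t: 5.95
tool_pos: [0.5464, 0.2165, 0.2287]
orientation: [2.418, 2.006, -0.0]
force: [2.4, 2.7, 0.1]
opening: 0.0003
gripper_force: 1.5
```

Emit:
drive_tool --moves '[0,-0.5,0,0,0,0,0,0,-0.5,0,0,0,0,0]'

```text
t: 6.15
tool_pos: [0.5462, 0.2155, 0.2287]
orientation: [-2.418, -2.006, 0.0]
force: [2.8, 3.9, -0.1]
opening: 0.0007
gripper_force: 2.4
```

Emit:
drive_tool --moves '[0,-0.3,0,0,0,0,0]'

```text
t: 6.25
tool_pos: [0.5462, 0.2154, 0.2287]
orientation: [-2.418, -2.005, -0.001]
force: [4.0, 5.3, 0.1]
opening: 0.0008
gripper_force: 2.8
```

Emit:
drive_tool --moves '[0,0,0,0,0,0,0]'

```text
t: 6.35
tool_pos: [0.5462, 0.2154, 0.2287]
orientation: [-2.418, -2.005, -0.001]
force: [3.1, 4.4, -0.6]
opening: 0.0004
gripper_force: 2.3
```

```bash
python3 st.py
```

```text
t 6.35 plate mm [ 40.5 146. ] z 0.2287 tool F [4.87 2.28 0.63] yaw 79.35 tip off [0.  0.1]
```

Emit:
drive_tool --moves '[0,-0.2,0,0,0,0,0]'

```text
t: 6.45
tool_pos: [0.5461, 0.2154, 0.2287]
orientation: [-2.418, -2.005, -0.001]
force: [4.4, 4.7, -2.0]
opening: 0.0005
gripper_force: 3.0
```

Emit:
drive_tool --moves '[0,5,0,0,0,0,0,0,30,0,0,0,0,0,0,0,-40.5,0,0,0,0,0,0,-40,0,0,0,0,0,0,0,0,0,0,0,0,-5,0,0,0,0,0,0,-4,0,0,0,0,0,0,0,0,0,0,0,0]'

```text
t: 7.25
tool_pos: [0.4728, 0.2547, 0.2292]
orientation: [2.419, 2.004, 0.001]
force: [-0.3, 0.0, 0.3]
opening: 0.0003
gripper_force: 0.0
```

```bash
python3 st.py
```

```text
t 7.25 plate mm [-38.8 171.1] z 0.2292 tool F [-0.05 -0.28 -0.28] yaw 79.27 tip off [ 0.2 -0. ]
```

Emit:
drive_tool --moves '[0,-2,-1,0,0,0,0,0,-2,0,0,0,0,0,0,-2,0,0,0,0,0,0,-2,0,0,0,0,0,0,-2,0,0,0,0,0,0,-2,0,0,0,0,0,0,-2,0,0,0,0,0,0,-2,0,0,0,0,0]'

```text
t: 8.05
tool_pos: [0.4678, 0.2399, 0.2288]
orientation: [-2.418, -2.006, -0.0]
force: [2.0, 2.6, 1.1]
opening: 0.0003
gripper_force: 1.5
```

Emit:
drive_tool --moves '[0,-2,0,0,0,0,0,0,-1,0,0,0,0,0,0,-1,0,0,0,0,0,0,-1,0,0,0,0,0]'

```text
t: 8.45
tool_pos: [0.4669, 0.235, 0.2287]
orientation: [-2.418, -2.005, 0.0]
force: [1.6, 3.0, 1.9]
opening: 0.0001
gripper_force: 1.5
```

```bash
python3 st.py
```

```text
t 8.45 plate mm [-41.  150.7] z 0.2287 tool F [ 3.26  1.   -1.88] yaw 79.35 tip off [-0.  0.]
```

Emit:
drive_tool --moves '[0,-0.5,0,0,0,0,0,0,-0.5,0,0,0,0,0,0,-0.5,0,0,0,0,0]'

```text
t: 8.75
tool_pos: [0.4666, 0.2336, 0.2287]
orientation: [-2.418, -2.006, 0.0]
force: [0.1, 2.7, 2.1]
opening: 0.0007
gripper_force: 1.5
```

Emit:
drive_tool --moves '[0,-0.5,0,0,0,0,0,0,-0.5,0,0,0,0,0]'

```text
t: 8.95
tool_pos: [0.4664, 0.2326, 0.2287]
orientation: [-2.418, -2.006, 0.0]
force: [-0.3, 2.6, 2.5]
opening: 0.0003
gripper_force: 1.5
```

Emit:
drive_tool --moves '[0,-0.5,0,0,0,0,0,0,-0.5,0,0,0,0,0]'

```text
t: 9.15
tool_pos: [0.4662, 0.2316, 0.2287]
orientation: [-2.418, -2.006, 0.0]
force: [0.1, 2.8, 3.1]
opening: 0.0008
gripper_force: 1.5
```

Emit:
drive_tool --moves '[0,-0.5,0,0,0,0,0,0,-0.5,0,0,0,0,0]'

```text
t: 9.35
tool_pos: [0.466, 0.2306, 0.2287]
orientation: [-2.418, -2.006, 0.0]
force: [0.2, 2.5, 3.3]
opening: 0.0004
gripper_force: 1.5
```

Emit:
drive_tool --moves '[0,-0.5,0,0,0,0,0,0,-0.5,0,0,0,0,0]'

```text
t: 9.55
tool_pos: [0.4659, 0.2296, 0.2287]
orientation: [-2.418, -2.006, 0.0]
force: [0.3, 3.1, 2.9]
opening: 0.0006
gripper_force: 1.5
```

Emit:
drive_tool --moves '[0,-0.5,0,0,0,0,0,0,-0.4,0,0,0,0,0]'

```text
t: 9.75
tool_pos: [0.4657, 0.2287, 0.2287]
orientation: [-2.418, -2.006, 0.0]
force: [0.2, 2.8, 2.5]
opening: 0.0005
gripper_force: 1.5
```

Emit:
drive_tool --moves '[0,-0.4,0,0,0,0,0,0,-0.4,0,0,0,0,0]'

```text
t: 9.95
tool_pos: [0.4656, 0.228, 0.2287]
orientation: [-2.418, -2.005, 0.0]
force: [-0.5, 5.7, 1.3]
opening: 0.0006
gripper_force: 2.4
```

Emit:
drive_tool --moves '[0,-0.3,0,0,0,0,0]'

```text
t: 10.05
tool_pos: [0.4655, 0.2279, 0.2287]
orientation: [-2.418, -2.005, -0.001]
force: [0.5, 5.8, 0.3]
opening: 0.0004
gripper_force: 3.0
```

Emit:
drive_tool --moves '[0,5,0,0,0,0,0,0,30,0,0,0,0,0,0,0,0,-30,0,0,0,0,0,0,-30,0,0,0]'

```text
t: 10.45
tool_pos: [0.4712, 0.2622, 0.2872]
orientation: [-2.417, -2.006, 0.008]
force: [0.8, 0.0, -0.0]
opening: 0.0004
gripper_force: 0.0
```

Emit:
drive_tool --moves '[0,-25.5,31.5,0,0,0,8.2,0,0,0,0,0,0,-8.2,0,-25.5,31.5,0,0,0,0,0,-25.5,31.5,0,0,0,0,0,-25.5,31.5,0,0,0,0,0,-25.5,31.5,0,0,0,0,0,-25.5,31.5,0,0,0,0,0,-25.5,31.5,0,0,0,0]'

```text
t: 11.25
tool_pos: [0.6563, 0.0442, 0.2878]
orientation: [-2.418, -2.005, 0.003]
force: [0.2, -0.3, 0.2]
opening: 0.0002
gripper_force: 0.0
```

Emit:
drive_tool --moves '[0,0,0,0,0,0,8.2,0,0,0,0,0,0,8.2,0,0,0,0,0,0,8.2,0,0,0,0,0,0,8.2,0,0,0,0,0,0,8.2,0,0,0,0,0,0,8.2,0,0,0,0,0,0,8.2,0,0,0,0,0,0,8.2]'

```text
t: 12.05
tool_pos: [0.6554, 0.0457, 0.2878]
orientation: [3.119, 0.366, -0.003]
force: [-0.4, 0.4, -0.1]
opening: 0.0006
gripper_force: 0.0
```

Emit:
drive_tool --moves '[0,0,0,0,0,0,8.2,0,0,0,0,0,0,8.2,0,0,0,0,0,0,7.9,0,0,0,0,0,0,0,0,0,0,0,0,0,0]'

```text
t: 12.55
tool_pos: [0.6555, 0.0458, 0.2881]
orientation: [3.128, -0.283, -0.002]
force: [-0.1, -0.3, -0.2]
opening: 0.0007
gripper_force: 0.0
```

```bash
python3 st.py
```

```text
t 12.55 plate mm [179.2  -0.6] z 0.2881 tool F [-0.07  0.27  0.23] yaw -10.32 tip off [-0.2 -0.1]
```

Emit:
drive_tool --moves '[0,0,0,30,0,0,0.3,0,0,0,29,0,0,0,0,0,0,0,0,0,0,0,-4,0,0,0,0,0,0,-4,0,0,0,0,0,0,0,0,0,0,0,0]'

```text
t: 13.15
tool_pos: [0.6482, 0.0475, 0.2319]
orientation: [-3.127, 0.296, -0.004]
force: [-0.1, 0.3, -0.0]
opening: 0.0007
gripper_force: 0.0
```

Emit:
drive_tool --moves '[0,-2,0,0,0,0,0,0,-2,0,0,0,0,0,0,-2,0,0,0,0,0,0,-2,0,0,0,0,0,0,-2,0,0,0,0,0,0,-2,0,0,0,0,0]'

```text
t: 13.75
tool_pos: [0.636, 0.0496, 0.2298]
orientation: [3.128, -0.297, 0.0]
force: [2.0, -0.2, 1.9]
opening: 0.0006
gripper_force: 1.5
```

```bash
python3 st.py
```

```text
t 13.75 plate mm [159.3  -0.4] z 0.2298 tool F [ 1.97 -0.17 -1.93] yaw -10.85 tip off [ 0. -0.]
```

Emit:
drive_tool --moves '[0,-1,0,0,0,0,0,0,-0.5,0,0,0,0,0,0,-0.5,0,0,0,0,0,0,-0.5,0,0,0,0,0]'

```text
t: 14.15
tool_pos: [0.6336, 0.0501, 0.2297]
orientation: [-3.127, 0.297, 0.0]
force: [4.1, 0.0, 2.4]
opening: 0.0007
gripper_force: 1.5
```

Emit:
drive_tool --moves '[0,-0.5,0,0,0,0,0,0,-0.5,0,0,0,0,0]'

```text
t: 14.35
tool_pos: [0.6326, 0.0503, 0.2297]
orientation: [3.127, -0.297, -0.0]
force: [3.1, -0.1, 2.2]
opening: 0.0004
gripper_force: 1.5
```

Emit:
drive_tool --moves '[0,-0.5,0,0,0,0,0,0,-0.5,0,0,0,0,0]'

```text
t: 14.55
tool_pos: [0.6318, 0.0504, 0.2297]
orientation: [3.127, -0.297, 0.001]
force: [6.5, -1.2, -0.7]
opening: 0.0006
gripper_force: 3.4
```

Emit:
drive_tool --moves '[0,0,0,0,0,0,0]'

```text
t: 14.65
tool_pos: [0.6318, 0.0504, 0.2297]
orientation: [3.127, -0.297, 0.001]
force: [5.5, -0.8, -0.3]
opening: 0.001
gripper_force: 2.7
```

Emit:
drive_tool --moves '[0,5,0,0,0,0,0,0,25,0,0,0,0,0,0,0,0,-45,0,0,0,0,0,0,-45,0,0,0,0,0,0,-45,0,0,0,0,0,0,-45,0,0,0,0,0,0,0,0,0,0,0,0,0,0,0,0,0]'

```text
t: 15.45
tool_pos: [0.6613, 0.0449, 0.4109]
orientation: [-3.127, 0.297, -0.002]
force: [0.2, 0.0, -1.8]
opening: 0.0006
gripper_force: 0.0
```

Emit:
drive_tool --moves '[0,0,50,0,0,0,0,0,0,50,0,0,0,0,0,0,50,0,0,0,0,0,0,50,0,0,0,0,0,0,50,0,0,0,0,0,0,50,0,0,0,0,0,0,50,0,0,0,0,0,0,0,0,0,0,0]'

```text
t: 16.25
tool_pos: [0.5926, -0.3046, 0.406]
orientation: [-3.126, 0.307, 0.009]
force: [0.9, -0.7, -0.5]
opening: 0.0005
gripper_force: 0.0
```

```bash
python3 - <<'E'
from plant import robot
from h import *
print(robot.read_state()["t"])
ims=[]
for n,(x0,y0,x1,y1) in dict(top=(205,145,335,270),side=(205,165,375,300)).items():
    c=robot.read_camera(n);np.savez(n+"1.npz",**c);c0=dict(np.load(n+"0.npz"))
    a=[cv2.resize(k["color"][y0:y1,x0:x1,::-1],(390,290),interpolation=2) for k in(c0,c)];ims.append(np.hstack(a))
    # housing shift by phase correlation on the hub/flange region (world-fixed camera)
    ctr=proj(c,[[*O,.055]])[0].astype(int);w=22
    g=[cv2.cvtColor(k["color"],cv2.COLOR_RGB2GRAY)[ctr[1]-w:ctr[1]+w,ctr[0]-w:ctr[0]+w].astype(np.float32) for k in(c0,c)]
    print(n,ctr,cv2.phaseCorrelate(*g,cv2.createHanningWindow((2*w,2*w),cv2.CV_32F)))
    P=cloud(c);q=top(P)*1e3;z=P[...,2]*1e3;ok=c["depth"]>0
    for t,x0,x1,y0,y1 in(("far",15,65,118,190),("near",-65,-15,118,190),("end",118,190,-40,40)):
        m=ok&(q[...,0]>x0)&(q[...,0]<x1)&(q[...,1]>y0)&(q[...,1]<y1)&(z>52)&(z<85)
        print(t,m.sum(),np.percentile(q[m],[3,50,97],axis=0).round(1).tolist() if m.sum()>3 else "")
cv2.imwrite("pics/after.png",np.vstack(ims))
E
```

```text
16.25
top [282 220] ((0.3673150055931558, 0.479177982346922), 0.9235353618197971)
far 40 [[27.1, 128.0], [39.8, 131.7], [52.9, 136.6]]
near 41 [[-52.9, 125.1], [-39.0, 128.9], [-26.3, 135.3]]
end 41 [[135.2, -13.4], [138.1, -1.1], [144.9, 12.1]]
side [313 213] ((0.4818982353745085, 0.5562753958286137), 0.8944938815081561)
far 76 [[26.3, 126.8], [36.1, 133.6], [53.2, 137.1]]
near 79 [[-53.3, 125.2], [-42.4, 131.6], [-26.8, 134.5]]
end 74 [[133.7, -14.4], [136.3, 0.4], [144.1, 11.4]]
```

View pics/after.png

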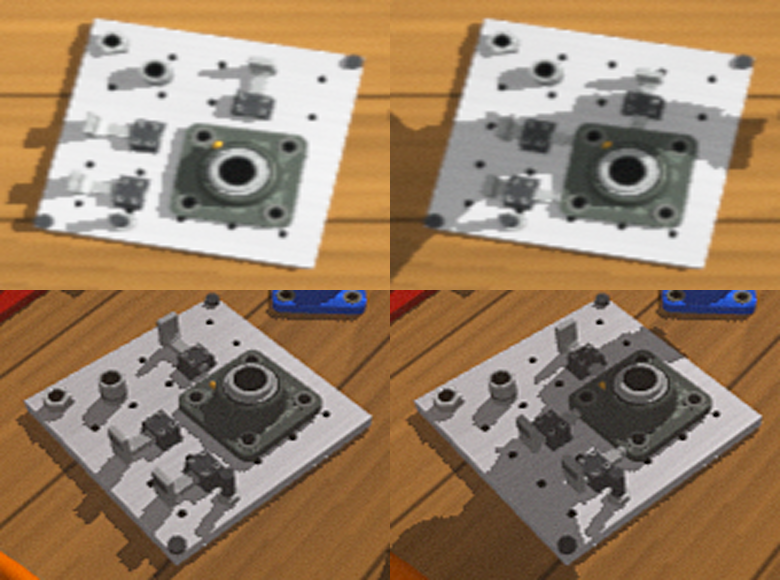

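The stops have all advanced. The phase correlation shows about 0.4 px of apparent housing shift, but the arm's shadow falls across the housing, so I'll move the arm back to its start area and compare in the same light, with a control region.

Emit:
drive_tool --moves '[0,-30,32,0,0,0,0,0,-30,32,0,0,0,0,0,-30,32,0,0,0,0,0,-30,32,0,0,0,0,0,-30,32,0,0,0,0,0,-30,32,0,0,0,0,0,-30,32,0,0,0,0,0,-30,32,0,0,0,0]'

```text
t: 17.15
tool_pos: [0.3111, -0.5043, 0.4084]
orientation: [-3.126, 0.293, 0.001]
force: [0.7, 0.3, 0.2]
opening: 0.0005
gripper_force: 0.0
```

Emit:
drive_tool --moves '[0,-30,32,0,0,0,0,0,0,0,0,0,0,0,0,0,0,0,0,0,0]'

```text
t: 17.45
tool_pos: [0.2762, -0.5302, 0.4084]
orientation: [-3.125, 0.298, 0.001]
force: [-0.1, 0.3, 0.6]
opening: 0.0003
gripper_force: 0.0
```

```bash
python3 - <<'E'
from plant import robot
from h import *
def pc(a,b,c,w):
    g=[x[c[1]-w:c[1]+w+1,c[0]-w:c[0]+w+1].copy() for x in(a,b)]
    return np.round(cv2.phaseCorrelate(*g,cv2.createHanningWindow((2*w+1,2*w+1),cv2.CV_32F))[0],3)
def ecc(a,b,c,w):
    g=[x[c[1]-w:c[1]+w+1,c[0]-w:c[0]+w+1].copy() for x in(a,b)]
    r,M=cv2.findTransformECC(g[0],g[1],np.eye(2,3,dtype=np.float32),cv2.MOTION_EUCLIDEAN,(3,200,1e-7),None,3)
    M3=np.vstack([M,[0,0,1]]);return round(r,4),(M@[w,w,1]-w).round(3),np.degrees(M[1,0]).round(3)
for n,ctl in(("top",(368,195)),("side",(344,158))):
    c=robot.read_camera(n);np.savez(n+"2.npz",**c);c0=dict(np.load(n+"0.npz"))
    G=[cv2.cvtColor(k["color"],cv2.COLOR_RGB2GRAY).astype(np.float32) for k in(c0,c)]
    h=proj(c,[[*(O+Rp@[.003,-.004]),.045]])[0].round().astype(int)
    print(n,"self",pc(G[0],G[0],h,20),"housing",pc(*G,h,20),ecc(*G,h,17),"control",pc(*G,np.array(ctl),20),ecc(*G,np.array(ctl),17))
E
```

```text
top self [0.5 0.5] housing [0.55  0.456] (0.9911, array([0.007, 0.002]), np.float32(0.157)) control [0.376 0.446] (0.9996, array([ 0.009, -0.012]), np.float32(-0.012))
side self [0.5 0.5] housing [0.39  0.517] (0.9933, array([-0.042, -0.021]), np.float32(0.374)) control [0.348 0.404] (0.9975, array([ 0.009, -0.017]), np.float32(0.004))
```

The self-correlation alone gives a 0.5 px bias, so the apparent shift isn't real. ECC alignment shows the housing moved no more than 0.05 px (about 0.1 mm). Handing in.

```bash
python3 -c "
from plant import robot
print(robot.close_job())"
```

```text
the job is handed in; nothing more can be done
None
```

All three stops are set against the housing at about 5.5–6.6 N total push (roughly 3 N of that is drag); the camera check showed no housing shift beyond about 0.1 mm, though its small rotation reading (0.2–0.4°) was not separately ruled out, and the job was handed in at about 17.5 s.

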